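Pump off, then show the filter cartridge to the bench camera

ROBOT

A 6-joint arm with a two-finger parallel gripper is mounted at the origin on the work surface. World frame = base frame: x ahead of the robot, y to its left, z up, the work surface at z = 0. Lengths are in mm, angles in rad, forces in N, time in s.
With the tool pointing down it reaches from about 350 to 875 mm from the base axis. Payload 4.2 kg.
Tool frame: the origin (TCP) lies at the very end of the fingers, on their centre line; the grasp point (between the pads) lies 19 mm behind it (arm.grasp_offset is the distance from the TCP to the grasp point, in mm); z points along the fingers, y is the direction in which the jaws open and shut (so a half turn about z gives the same grasp; the last joint's range is limited). The gripper opens to 85 mm and grips with 20 to 120 N. Pads are 22 mm wide; open, the fingers measure 114 mm over their backs; the gripper's body (76 mm by 85 mm) begins 54 mm behind the grasp point. The pads swing forward as they close: fully open they stand 13 mm farther back than shut.
Start: joints at [0.259, 0.385, 0.008, 0, -1.194, -0.259], TCP at [624.979, 0.025, 231.312] pointing down, gripper open.
Joint ranges: [-3.14, 3.14], [-1.21, 2.06], [-1.07, 1.41], [-3.16, 2.05], [-2.99, -0.16], [-3.1, 3.1]. Speed limits (rad/s): [2.79, 2.79, 3.14, 3.14, 3.14, 3.14].

INTERFACE

Orientations are given as a unit quaternion [x, y, z, w].
In Python, from bench import arm gives the robot as it stands.
- The arm moves only by the tool arm_command, never from a script. Its argument "commands" is one flat list of numbers, 4 for each row, row after row: the shift along the tool's x, y, z in m, then the turn about the tool's z in degrees. In form: [tx, ty, tz, roll, tx, ty, tz, roll, ...]. A call has exactly 5 rows; each row shifts and turns the pose as measured when the row begins, along the tool's axes as they then stand; what a row does not reach is not made up. A row lasts 1/10 s, in which the tool goes at most 50 mm and 8.59 degrees, less where a joint would pass 70% of its speed; a pose out of reach is approached as far as the arm can. A call with a gripper value outside its range is refused whole. "jaw" is the opening, from 0 (shut) to 1 (fully open), set as the call begins (left out, the last holds). The fingers move at their own pace and stop on an object; the grip force is fixed at half the most. Time passes only in rows, so rows that do not move let the fingers close, or fill a call up. It gives the time, the measured TCP pose, the force and the opening at its end, in the units of the state.
- arm.read_state(): the state, without advancing time (a new reading comes with each control period).
- arm.get_image(name): name is "scene" or "side" or "wrist"; returns the picture (420x560x3 uint8, red, green, blue); there is no depth.
- arm.camera_info(name): a dict with "camera_matrix" (3x3 intrinsics, pixels), "world_from_camera" (4x4, takes a point from camera to world coordinates). Camera axes: x right, y down, z forward; pixel columns grow to the right and rows downward; lengths in mm; the calibration is good to about 2 mm. A picture is of the moment at which its call begins: read the wrist's pose just before it. camera_info takes no time and is no camera call; for the wrist camera it gives the pose at the moment of the call.
- arm.job_done(): hands the job in, once; it reports no verdict.
Trained networks look in the newest picture that a camera, given by its name, has taken for a name from the list of things; names that differ only in an ending like _2 or _b are one class to them, and where a whole thing is asked for, a point or a joint stands for the part that bears it (a point fixed in the world has none). Each returns a list of dicts, best first, with "confidence" (0 to 1); they miss things now and then, are a little off and sometimes report something else, mostly with a low value. They report only what shows in the picture. A call takes as long as a camera call.
- arm.regions_of(camera, target): "mask" (420x560 bool, what is visible of it).
- arm.place_of(camera, target): "centre" ([x, y, z] in mm, in the coordinates of the camera as it stood for that picture, good to about 4 mm: a listed point, or the origin of a listed thing).
The state is a dict: "clock": time; "joints": joint angles; "joint_vel": joint speeds; "joint_efforts": joint torques, N m; "position": TCP position; "ee_rot": TCP orientation; "contact_force": force on the tool from outside, world axes, zero at the start; "wrist_torque": the same for the moment, N m; "gripper_width": finger opening in mm.
Only numpy, scipy, OpenCV 4.12 (cv2) and the standard library are available. Lean on these libraries where they do the work, as an engineer would, in place of code of your own. Each camera call takes 0.05 s, during which the arm holds its last target.

TASK

Switch the feed pump off by flipping the isolator's handle fully over to its other stop, away from the conduit; only then draw the bar-handled filter cartridge up out of its bowl and hold it up to the bench camera: upright, its slotted face square to the lens, its axis 12 cm straight in front of the lens and the middle of its body level with it. Finish while holding it there, still in the gripper, steady and touching nothing else; leave the round-knobbed cartridge, the caps and everything else on the bench where they are.

Things in the scene. Friction and masses are not known exactly. Their poses are not given: they have to be found in the camera images.
- isolator: Feed pump isolator: fixed grey box 110 (x) x 90 (y) x 56 mm high on the bench, origin under its centre; a conduit stub leaves its rear (+x) end. A steel paddle handle stands on top.
- handle (a joint): Isolator handle, rad: 0 = on, leaning 0.6 rad from upright towards the conduit (+x of the isolator); 1.2 = off, leaning 0.6 rad the other way (-x). Upright at 0.6. The weighted handle stays at either stop and falls over by itself once well past upright; it takes 1 to 2 N at the tip to push it over. Off means above 1.0.
- handle_hinge (a point): Hinge axis of the handle, 66 mm above the bench, over the middle of the box; the hinge runs along the isolator's y.
- handle_tip (a point): Middle of the handle's free end, 85 mm from the hinge. The end 34 mm of the handle is a steel paddle 50 mm wide (along the hinge) and 16 mm thick; below it is a black stem 16 x 10 mm.
- manifold: Twin filter manifold, fixed: base 100 (x) x 250 (y) x 25 mm, origin under its centre; two black open round bowls at y = +65 and -65 mm (inner diameter 52, outer 62, inner floor 30 mm and rim 105 mm above the bench). Pipe and pressure gauge (top 115 mm above the bench) behind them at x = +70 mm.
- cartridge: Cartridge to show, about 180 g, loose, upright in either bowl (4 mm clearance; rises 75 mm to come clear). Origin: centre of underside, z up. Grey body 40 dia x 84 mm; flange 68 dia, z 84-90 mm; on it a bar handle 44 (x) x 14 (y) mm, z 90-126. Slotted face (flat plate 26 x 70 mm, dark cross slots) on its +x side; a flange tab, reaching 44 mm from the axis, points to +x too, seen from above.
- cartridge_mid (a point): Point on the cartridge's axis half-way up its body, 42 mm above its underside: this goes to the viewing point.
- cartridge_handle (a point): Grip point in the bar handle, on the axis 114 mm above the underside (24 mm above the flange, 12 mm below the bar's top).
- disc_cartridge: The other cartridge, in the other bowl: same flange, but a round knob of diameter 32 mm (top 112 mm above its underside, 142 mm above the bench) instead of a bar. Bystander: leave it.
- camera: Bench camera on a fixed stand: grey camera 58 x 46 x 46 mm centred 190 mm above the bench (top 213), on a post, looking level along its own -x over its flat black base plate (260 x 90 x 6 mm). A white cross on the plate lies straight below the viewing point. Origin on the bench below the camera; x points from the viewing point to the lens, z up.
- lens (a point): Centre of the lens's front face, 30 mm from the stand's origin along -x, 190 mm above the bench.
- view_point (a point): The viewing point, 120 mm straight in front of the lens, 190 mm above the bench, in free air; the cartridge's middle belongs here, with its +x pointing at the lens (along the camera's +x).
- cap_a: Black ribbed bowl cap, diameter 74, 34 mm high with its grip, lying loose. Bystander.
- cap_b: A second such cap. Bystander.
- brush: Cleaning brush lying on the bench. Bystander.
- wrench: Steel wrench lying on the bench. Bystander.
- bottle: White bottle, diameter 70, 150 mm high. Bystander.
- pot: Terracotta pot, diameter 90, 85 mm high. Bystander.

How it is judged:
By the outcome, as a careful person would: the job done as asked, in the order asked, and still so for the second after the job is handed in, while the arm keeps its last pose, push and grip.
It also fails if it takes over 48 s, if anything falls off the work surface, if the arm or the gripper's body presses on something with over 40 N, if the wrist force passes 120 N, or if a joint passes its speed limit or range.

## Working session

There is one attempt and no reset: what is moved stays moved. The work goes in short steps, Python scripts to look and compute and a tool call to move; the robot and the scene stay as the last step left them, time stands still between calls to the robot, and variables do not carry over. Pictures are saved under pics/ and viewed, and the job is handed in when it is done.

Besides the shell and the picture viewer there is one more tool, called by a JSON object that holds its "name" and its "arguments". arm_command: Moves the arm, as the interface text tells. Its arguments: {"type":"object","properties":{"commands":{"type":"array"},"jaw":{"type":"number"}},"required":["commands"]}

```bash
ls; mkdir -p pics
python3 - <<'E'
from bench import arm
import cv2,numpy as np
s=arm.read_state();print(s)
for c in ["scene","side","wrist"]:
    im=arm.get_image(c);cv2.imwrite(f"pics/{c}0.png",im[:,:,::-1])
    ci=arm.camera_info(c);print(c,np.round(ci["camera_matrix"],1).tolist(),np.round(ci["world_from_camera"],3).tolist())
E
```

```text
pics
{'clock': 0.0, 'joints': array([ 2.58596981e-01,  3.85572196e-01,  6.62352099e-03, -5.08416135e-04,
       -1.19399890e+00, -2.58600040e-01]), 'joint_vel': array([ 0.00073762, -0.00075518, -0.00105191,  0.00056663,  0.0002687 ,
        0.00013942]), 'joint_efforts': array([-9.55001960e-04, -3.92286408e+01,  1.88399577e+01,  4.18616563e+00,
       -4.72148502e-03,  8.27910434e-07]), 'position': array([6.24414424e+02, 1.94306689e-02, 2.30209845e+02]), 'ee_rot': array([-0.70703895,  0.70717375,  0.00074503, -0.000811  ]), 'contact_force': array([-0.08830434,  0.68807044,  0.07861041]), 'wrist_torque': array([-0.03583228, -0.04479544,  0.04585457]), 'gripper_width': 85.53482597961454}
scene [[424.4, 0.0, 280.3], [0.0, 424.4, 213.7], [0.0, 0.0, 1.0]] [[-0.449, 0.721, -0.527, 1174.53], [0.893, 0.371, -0.254, 349.31], [0.012, -0.585, -0.811, 1063.107], [0.0, 0.0, 0.0, 1.0]]
side [[448.0, 0.0, 272.4], [0.0, 448.0, 211.0], [0.0, 0.0, 1.0]] [[-0.853, -0.335, 0.401, 41.79], [-0.522, 0.533, -0.666, 912.817], [0.009, -0.777, -0.629, 939.447], [0.0, 0.0, 0.0, 1.0]]
wrist [[322.3, 0.0, 277.2], [0.0, 322.3, 210.8], [0.0, 0.0, 1.0]] [[-1.0, 0.001, -0.0, 624.15], [0.001, 0.946, 0.323, -83.738], [0.001, 0.323, -0.946, 373.716], [0.0, 0.0, 0.0, 1.0]]
```

View pics/scene0.png

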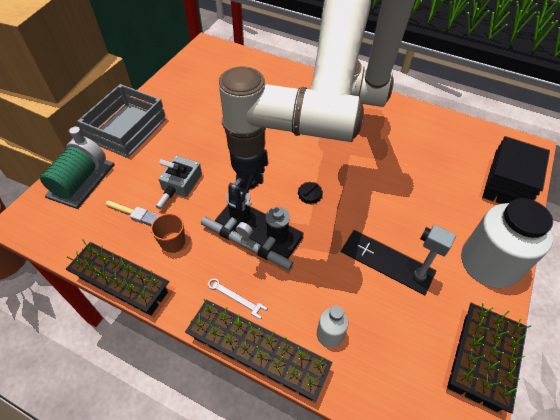

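View pics/side0.png

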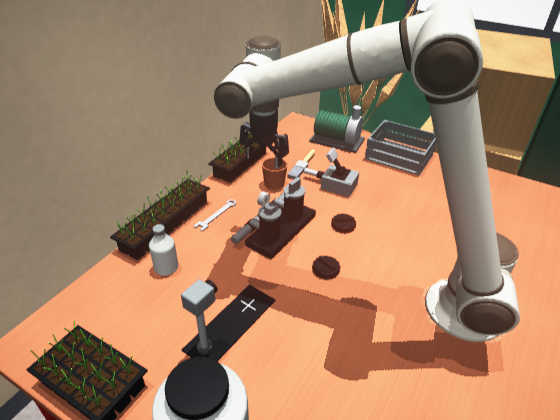

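View pics/wrist0.png

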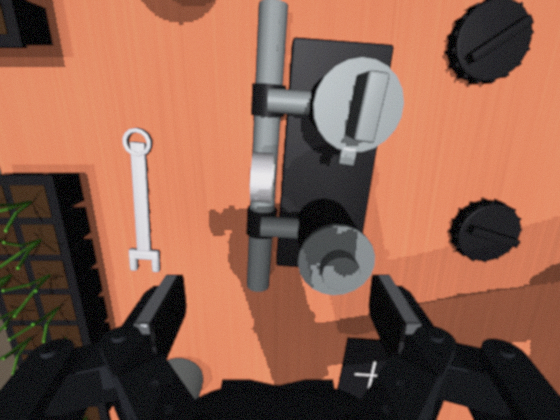

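```bash
cat > h.py <<'E'
from bench import arm
import numpy as np,cv2
def proj(c,P,ci=None):
    ci=ci or arm.camera_info(c);T=np.array(ci["world_from_camera"]);K=np.array(ci["camera_matrix"])
    p=np.linalg.inv(T)@np.r_[P,1];p=K@p[:3];return p[:2]/p[2]
def places(c,names,ci=None):
    ci=ci or arm.camera_info(c);T=np.array(ci["world_from_camera"])
    for n in names:
        for d in arm.place_of(c,n)[:2]:
            w=(T@np.r_[d["centre"],1])[:3];print(c,n,round(d["confidence"],2),np.round(w,1),np.round(proj(c,w,ci)))
def ray(c,uv,z,ci=None):
    ci=ci or arm.camera_info(c);T=np.array(ci["world_from_camera"]);K=np.array(ci["camera_matrix"])
    d=T[:3,:3]@np.linalg.solve(K,np.r_[uv,1]);o=T[:3,3];return o+d*(z-o[2])/d[2]
E
python3 - <<'E'
from h import *
for c in ["scene","side"]:
    arm.get_image(c)
    places(c,["handle_tip","handle_hinge","isolator","manifold","cartridge","cartridge_handle","disc_cartridge","camera","lens","view_point"])
print(arm.read_state()["clock"])
E
```

```text
scene handle_tip 0.67 [ 557.  -321.6  138.2] [167. 162.]
scene handle_hinge 0.79 [ 516.6 -328.9   68.8] [177. 168.]
scene isolator 0.8 [ 512.7 -328.3    2. ] [182. 181.]
scene manifold 0.93 [571.6 -12.   -1.8] [259. 232.]
scene cartridge 0.53 [562.4 -83.8  34.5] [239. 214.]
scene cartridge_handle 0.69 [559.7 -77.2 144.5] [238. 191.]
scene disc_cartridge 0.3 [ 412.6 -142.6    0.5] [247. 180.]
scene camera 0.65 [496.7 446.   -1.8] [414. 274.]
scene lens 0.79 [495.7 414.8 193.8] [423. 231.]
side handle_tip 0.75 [ 556.8 -323.3  140.9] [331. 149.]
side handle_tip 0.21 [ 415.9 -142.1   -1.7] [342. 225.]
side handle_hinge 0.58 [ 511.  -328.3   65.2] [341. 171.]
side isolator 0.69 [ 511.7 -331.2    2.1] [339. 185.]
side isolator 0.41 [497.4 410.9 189.1] [212. 285.]
side manifold 0.7 [562.1 -13.8   4.6] [282. 230.]
side cartridge 0.49 [ 509.7 -332.9   64.7] [342. 171.]
side cartridge_handle 0.74 [565.1 -78.1 146.1] [293. 183.]
side disc_cartridge 0.17 [ 512.4 -331.9   64.6] [341. 171.]
side camera 0.55 [501.9 444.3  -1. ] [208. 346.]
side lens 0.81 [497.7 410.7 193.8] [212. 283.]
side lens 0.64 [ 683.5 -377.4   -1.2] [303. 166.]
1.25
```

Run:
```python
from h import *
for n in ["scene","side","wrist"]:
    im=cv2.imread(f"pics/{n}0.png")
    if n=="wrist": cr=[("c",280,40,140,160)]
    elif n=="scene": cr=[("i",140,140,80,80),("v",335,215,120,90)]
    else: cr=[("i",300,140,80,60),("v",180,260,110,100)]
    for k,x,y,w,h in cr:
        s=min(800/w,600/h);cv2.imwrite(f"pics/{n}_{k}.png",cv2.resize(im[y:y+h,x:x+w],None,fx=s,fy=s,interpolation=cv2.INTER_CUBIC));print(n,k,s)
for c,uv in [("scene",(366,250)),("side",(249,306)),("wrist",(370,376))]: print(ray(c,uv,6))
for uv,z in [((348,157),120),((358,105),120),((368,140),156),((378,70),156)]: print(uv,ray("wrist",uv,z))
```

```text
scene i 7.5
scene v 6.666666666666667
side i 10.0
side v 6.0
wrist c 3.75
[489.25275608 297.71350925   6.        ]
[481.72268979 295.56564482   6.        ]
[489.03320814 297.96378608   6.        ]
(348, 157) [568.68711363 -41.58870829 120.        ]
(358, 105) [563.92569675 -80.58642102 120.        ]
(368, 140) [564.02955052 -58.86645874 156.        ]
(378, 70) [ 561.6707028  -101.75183593  156.        ]
```

View pics/wrist_c.png

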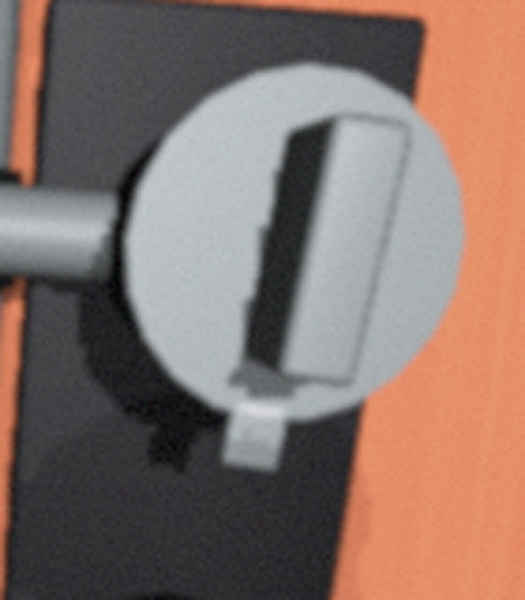

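View pics/scene_i.png

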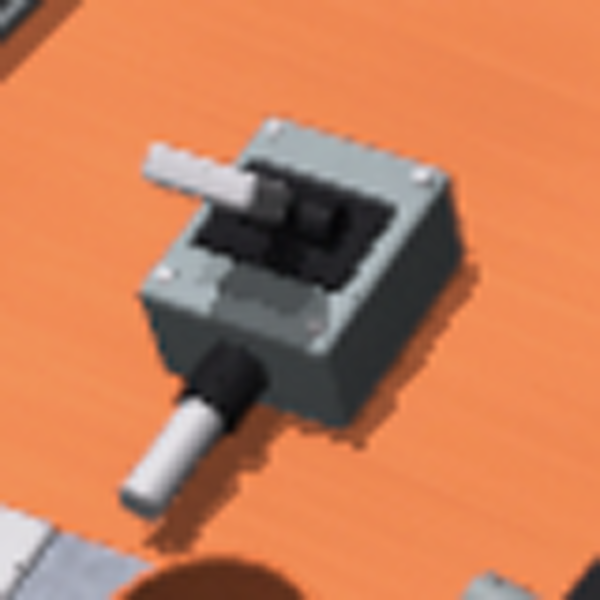

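View pics/side_i.png

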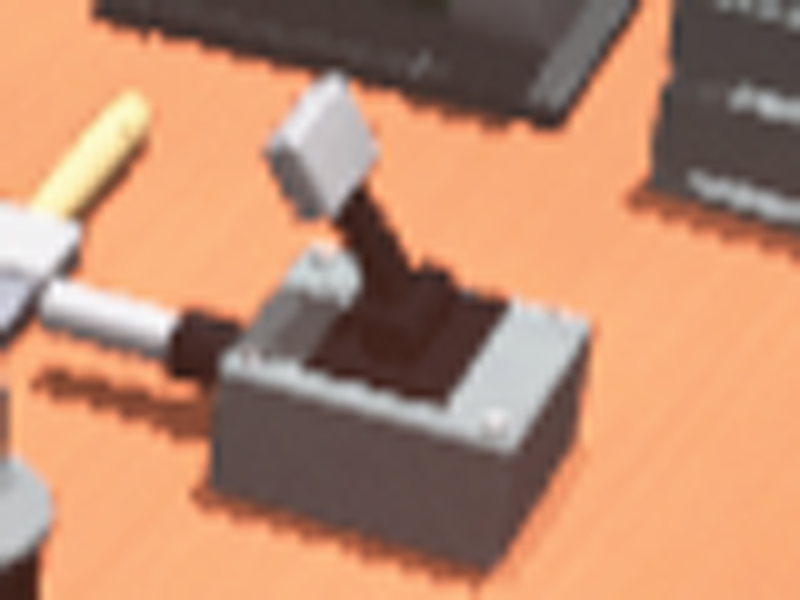

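View pics/scene_v.png

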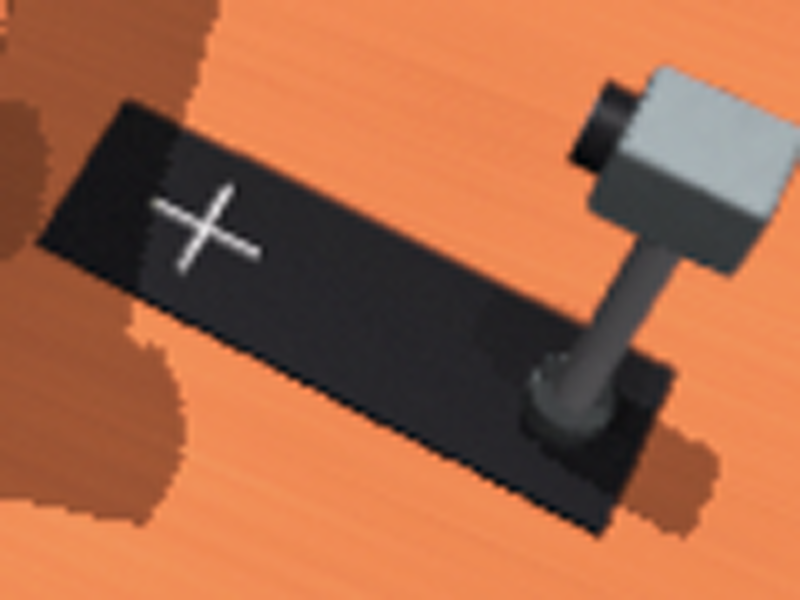

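View pics/side_v.png

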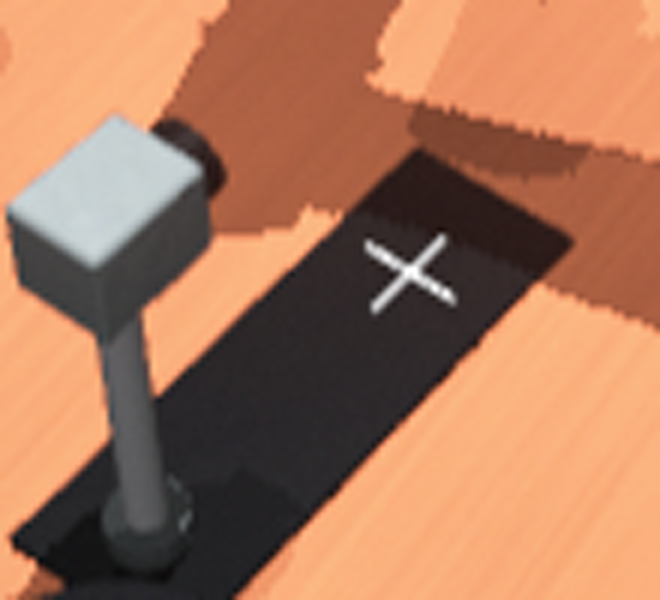

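Run:
```python
from h import *
def R(c,l,z): return np.array([ray(c,p,z)[:2] for p in l])
an=lambda v:round(np.degrees(np.arctan2(v[1],v[0])),1)
P=R("scene",[(354,229.7),(340.5,251.4),(436,270.8),(425.2,295.5)],6);print(P.round(1),an(P[2]-P[0]),an(P[3]-P[1]),an(P[1]-P[0]),an(P[3]-P[2]))
print("cross",R("side",[(248.3,305.3)],6),R("scene",[(366.2,249.7)],6))
print("platecorner side",R("side",[(250,285),(275.5,300)],6))
I=R("scene",[(175.7,155.7),(200.3,164.7),(184,186.9),(159.1,179.1)],56);print(I.round(1),I.mean(0),an(I[3]-I[0]),an(I[2]-I[1]),an(I[1]-I[0]),an(I[2]-I[3]))
I=R("side",[(359,172),(351.3,185.2),(322.2,176.8)],56);print(I.round(1),(I[0]+I[2])/2,an(I[2]-I[1]),an(I[1]-I[0]))
B=R("wrist",[(369.3,70.7),(389.3,73.9),(356,140),(373.3,142.1)],156);print(B.round(1),B.mean(0),an(B[2]-B[0]),an(B[3]-B[1]))
print("tab",R("wrist",[(347.5,163.5)],120),proj("wrist",[562,-78,156]))
print(arm.read_state()["position"])
```

```text
[[438.7 241.3]
 [527.4 233.5]
 [463.6 497. ]
 [551.6 490.1]] 84.4 84.6 -5.0 -4.5
cross [[484.57097767 294.61171558]] [[488.02868226 297.88418242]]
platecorner side [[519.83666825 233.69161555]
 [433.11206125 241.6591985 ]]
[[ 467.4 -371. ]
 [ 464.  -279.1]
 [ 563.7 -273.3]
 [ 572.9 -359.3]] [ 517.00311508 -320.6609674 ] 6.3 3.3 92.1 96.1
[[ 460.1 -370. ]
 [ 450.9 -281.9]
 [ 556.7 -274.1]] [ 508.41100906 -322.05819962] 4.2 96.0
[[ 567.1 -101.4]
 [ 554.4  -99.5]
 [ 572.   -58.9]
 [ 560.4  -57.5]] [563.45630544 -79.30379488] 83.3 81.9
tab [[568.72168174 -36.42555085]] [373.80771616 109.91829355]
[6.24977872e+02 4.37322657e-02 2.31309712e+02]
```

{"name": "arm_command", "arguments": {"commands": [0.03,0,0,0,0.04,0,0,0,0.04,0,0,0,0.04,0,0,0,0.04,0,0,0], "jaw": 0}}

```text
clock: 1.75
position: [626.7, -190.4, 231.7]
ee_rot: [0.711, -0.703, 0.0, -0.001]
contact_force: [0.5, -0.2, -0.3]
gripper_width: 12.3
```

{"name": "arm_command", "arguments": {"commands": [0.04,0.005,0,0,0.04,0.005,0,0,0.035,0.005,0,0,0.018,0.005,0,0,0,0,0,0]}}

```text
clock: 2.25
position: [606.1, -334.4, 230.4]
ee_rot: [0.709, -0.705, 0.0, -0.0]
contact_force: [0.1, 0.2, 0.2]
gripper_width: -0.0
```

Run:
```python
from h import *
ci=arm.camera_info("wrist")
im=arm.get_image("wrist");cv2.imwrite("pics/w1.png",im[:,:,::-1])
places("wrist",["handle_tip","handle_hinge","isolator"],ci);print(arm.read_state()["position"])
```

```text
wrist handle_tip 0.88 [ 559.5 -324.4  132.9] [335. 225.]
wrist isolator 0.87 [ 514.1 -324.6   -2. ] [354. 184.]
[ 607.32311689 -330.81889081  230.9027188 ]
```

View pics/w1.png

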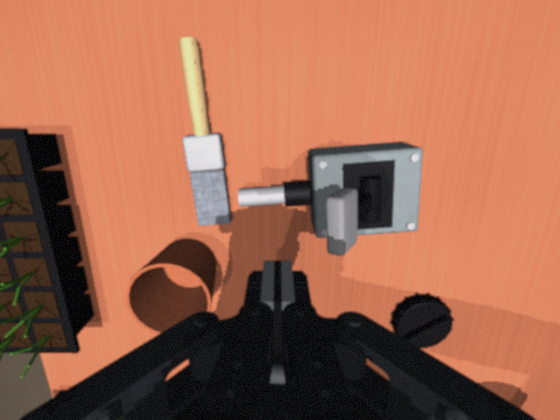

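{"name": "arm_command", "arguments": {"commands": [-0.006,0,0.03,0,0,0,0.04,0,0,0,0.033,0,0,0,0.01,0,0,0,0,0]}}

```text
clock: 2.95
position: [612.2, -318.8, 119.2]
ee_rot: [0.714, -0.7, 0.004, -0.002]
contact_force: [0.3, 0.8, -0.3]
gripper_width: 0.4
```

{"name": "arm_command", "arguments": {"commands": [0.002,0.02,0.002,0,0,0.02,0,0,0,0.02,0,0,0,0.02,0,0,0,0.015,0,0]}}

```text
clock: 3.45
position: [528.4, -323.5, 128.2]
ee_rot: [0.717, -0.696, 0.019, -0.008]
contact_force: [0.4, -0.2, -0.4]
gripper_width: -0.1
```

Run:
```python
from h import *
s=arm.read_state();print(s["position"],s["contact_force"])
a=arm.get_image("side");b=arm.get_image("wrist");print(a.shape)
a=cv2.resize(a[110:220,270:400],(520,440),interpolation=cv2.INTER_CUBIC)
cv2.imwrite("pics/s2.png",a[:,:,::-1]);cv2.imwrite("pics/w2.png",b[:,:,::-1])
places("side",["handle_tip"])
```

```text
[ 528.40394455 -323.4619109   128.15819656] [ 0.41699562 -0.18620275 -0.42512206]
(420, 560, 3)
side handle_tip 0.69 [ 511.1 -332.1   -0.7] [340. 186.]
side handle_tip 0.66 [ 497.9 -325.1  156.2] [347. 150.]
```

View pics/s2.png

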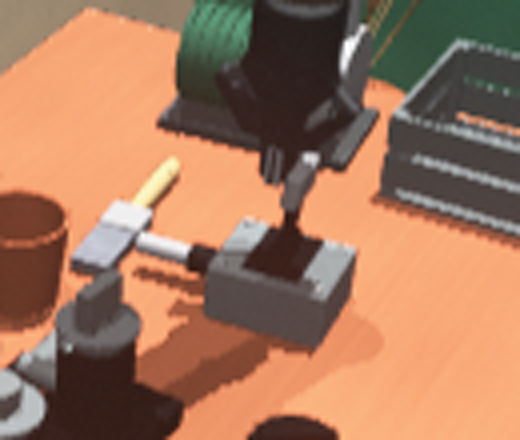

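View pics/w2.png

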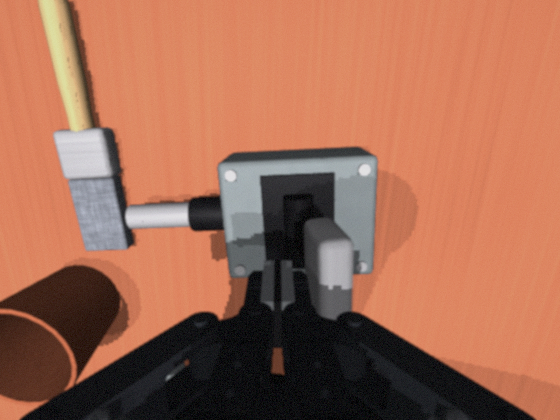

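{"name": "arm_command", "arguments": {"commands": [0,0.012,0.005,0,0,0.012,0.004,0,0,0.01,0.0,0,0,0,0,0,0,0,0,0]}}

```text
clock: 4.1
position: [495.6, -324.7, 118.2]
ee_rot: [0.718, -0.696, 0.02, -0.008]
contact_force: [0.3, 0.5, 0.0]
gripper_width: 0.3
```

Run:
```python
from h import *
s=arm.read_state();print(s["position"],s["ee_rot"],s["contact_force"])
a=arm.get_image("side")
places("side",["handle_tip"])
a=cv2.resize(a[110:220,270:400],(520,440),interpolation=cv2.INTER_CUBIC)
cv2.imwrite("pics/s3.png",a[:,:,::-1])
```

```text
[ 495.64354873 -324.73651566  118.16128039] [ 0.71788984 -0.69580885  0.02037916 -0.00830173] [0.3188615  0.47030793 0.02746412]
side handle_tip 0.67 [ 461.4 -327.6  141.7] [357. 157.]
side handle_tip 0.37 [565.  -76.1 143.4] [293. 184.]
```

View pics/s3.png

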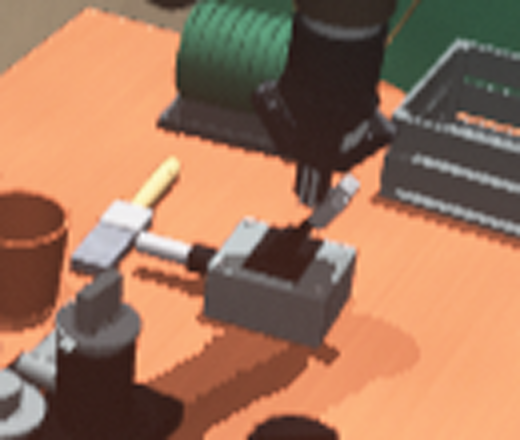

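{"name": "arm_command", "arguments": {"commands": [0,-0.005,-0.03,0,0,-0.01,-0.04,0,0,-0.01,-0.03,0,0,0,-0.01,0,0,0,0,0]}}

```text
clock: 4.7
position: [514.9, -321.9, 229.5]
ee_rot: [0.718, -0.696, 0.016, -0.006]
contact_force: [0.7, -0.4, 0.4]
gripper_width: -0.1
```

```bash
cat >> h.py <<'E'
from scipy.spatial.transform import Rotation as Ro
def st():
    s=arm.read_state();R=Ro.from_quat(s["ee_rot"]).as_matrix()
    print("t",round(s["clock"],2),"pos",s["position"].round(1),"yaw_y",round(np.degrees(np.arctan2(R[1,1],R[0,1])),2),"toolz(deg tilt x,y world)",np.degrees(R[:2,2]).round(2),"tiltx/ytool: x.z",np.degrees(R[2,:2]).round(2),"F",s["contact_force"].round(1),"w",round(s["gripper_width"],1))
    return s,R
E
python3 -c "
from h import *
st()"
```

```text
t 4.7 pos [ 514.9 -321.9  229.5] yaw_y -178.24 toolz(deg tilt x,y world) [ 1.75 -0.77] tiltx/ytool: x.z [ 0.83 -1.72] F [ 0.7 -0.4  0.4] w -0.1
```

{"name": "arm_command", "arguments": {"commands": [-0.03,-0.01,0,3,-0.04,-0.01,0,3,-0.04,-0.01,0,2,-0.04,-0.005,0,0,-0.04,0,0,0], "jaw": 0.6}}

```text
clock: 5.2
position: [557.6, -132.2, 218.5]
ee_rot: [-0.661, 0.751, -0.009, 0.002]
contact_force: [0.6, -0.0, 0.5]
gripper_width: 50.8
```

```bash
python3 -c "
from h import *
s,R=st()
print(R.T@(np.array([563,-79,229])-s['position']))"
```

```text
t 5.2 pos [ 557.6 -132.2  218.5] yaw_y 172.72 toolz(deg tilt x,y world) [ 0.78 -0.61] tiltx/ytool: x.z [ 0.5  -0.86] F [ 0.6 -0.   0.5] w 50.8
[-53.33441011   1.21772518 -11.0013456 ]
```

{"name": "arm_command", "arguments": {"commands": [-0.02,0,-0.005,0,-0.015,0,-0.002,0,-0.01,0,0,0,0,0,0,0,0,0,0,0]}}

```text
clock: 5.7
position: [557.9, -81.6, 215.8]
ee_rot: [-0.663, 0.749, -0.002, -0.005]
contact_force: [-0.1, -0.8, 0.7]
gripper_width: 51.2
```

Run:
```python
from h import *
s,R=st()
ci=arm.camera_info("wrist")
im=arm.get_image("wrist");cv2.imwrite("pics/w4.png",im[:,:,::-1])
places("wrist",["cartridge_handle","cartridge","manifold"],ci)
arm.get_image("side");places("side",["handle_tip","cartridge_handle"])
s,R=st()
print(R.T@(np.array([563,-79,129])-s['position']))
```

```text
t 5.7 pos [557.9 -81.6 215.8] yaw_y 173.02 toolz(deg tilt x,y world) [-0.26 -0.58] tiltx/ytool: x.z [0.61 0.19] F [-0.1 -0.8  0.7] w 51.2
wrist cartridge_handle 0.85 [566.9 -82.2 144.3] [264. 226.]
wrist cartridge_handle 0.19 [375.8  64.    0.5] [434. 275.]
wrist cartridge 0.65 [561.  -77.1  28.2] [274. 191.]
wrist cartridge 0.39 [ 3.764e+02  6.370e+01 -2.000e-01] [433. 275.]
side handle_tip 0.6 [ 462.5 -329.2  143.6] [357. 156.]
side cartridge_handle 0.8 [564.7 -78.7 144.2] [293. 183.]
t 6.05 pos [558.6 -81.8 217. ] yaw_y 172.98 toolz(deg tilt x,y world) [-0.12 -0.57] tiltx/ytool: x.z [0.58 0.05] F [-1.   0.3 -0.6] w 51.2
[-4.21934936 -4.09099229 87.92447604]
```

View pics/w4.png

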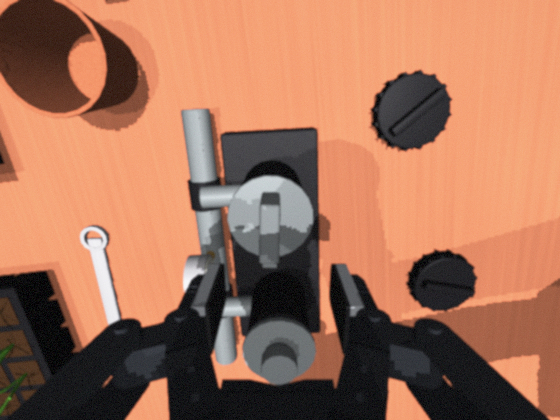

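Run:
```python
import cv2
im=cv2.imread("pics/w4.png")[165:285,210:330];cv2.imwrite("pics/w4z.png",cv2.resize(im,(600,600),interpolation=cv2.INTER_CUBIC))
```

```text
(no output)
```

View pics/w4z.png

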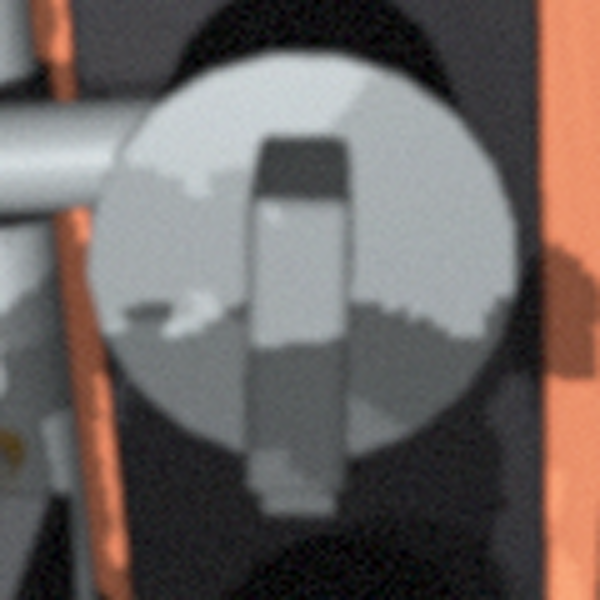

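Run:
```python
from h import *
s,R=st()
c=ray("wrist",(269.8,233),156);print(c)
a=ray("wrist",(261,204),156)-ray("wrist",(259.4,262),156);b=ray("wrist",(280,204),156)-ray("wrist",(279,262),156)
print(a,b,[np.degrees(np.arctan2(-v[1],-v[0])) for v in(a,b)])
print("tab",ray("wrist",(270,268),120), "flange",ray("wrist",(210+302/5,165+255/5),120))
print(R.T@(np.array([c[0],c[1],129])-s['position']))
```

```text
t 6.05 pos [558.6 -81.8 217. ] yaw_y 172.98 toolz(deg tilt x,y world) [-0.12 -0.57] tiltx/ytool: x.z [0.58 0.05] F [-1.   0.3 -0.6] w 51.2
[563.40940036 -80.96214861 156.        ]
[ -7.07228179 -42.34515583   0.        ] [ -5.86359416 -42.49499326   0.        ] [np.float64(80.51825290741091), np.float64(82.14375497639584)]
tab [570.0449439  -35.15314084 120.        ] flange [563.74153449 -80.79182996 120.        ]
[-2.32203811 -4.73713058 87.94321536]
```

{"name": "arm_command", "arguments": {"commands": [-0.001,-0.002,0.015,0.5,-0.001,-0.002,0.02,0,0,0,0.02,0,0,0,0.018,0,0,0,0,0]}}

```text
clock: 6.55
position: [564.2, -82.5, 143.8]
ee_rot: [-0.658, 0.753, -0.005, -0.002]
contact_force: [0.3, -0.1, 0.1]
gripper_width: 51.6
```

Run:
```python
from h import *
s,R=st()
print(R.T@(np.array([563.5,-80.5,128])-s['position']))
```

```text
t 6.55 pos [564.2 -82.5 143.8] yaw_y 172.32 toolz(deg tilt x,y world) [ 0.19 -0.55] tiltx/ytool: x.z [ 0.52 -0.26] F [ 0.3 -0.1  0.1] w 51.6
[-2.05270473  1.03702572 15.73818148]
```

{"name": "arm_command", "arguments": {"commands": [-0.001,0.0005,0.01,0,-0.001,0,0.005,0,0,0,0,0,0,0,0,0,0,0,0,0]}}

```text
clock: 7.05
position: [566.0, -80.8, 130.7]
ee_rot: [-0.658, 0.753, -0.007, 0.0]
contact_force: [0.0, 0.2, 0.0]
gripper_width: 51.2
```

Run:
```python
from h import *
s,R=st()
cv2.imwrite("pics/w5.png",arm.get_image("wrist")[:,:,::-1])
cv2.imwrite("pics/s5.png",cv2.resize(arm.get_image("side")[130:260,220:370],(750,600))[:,:,::-1])
```

```text
t 7.05 pos [566.  -80.8 130.7] yaw_y 172.34 toolz(deg tilt x,y world) [ 0.5  -0.56] tiltx/ytool: x.z [ 0.49 -0.57] F [0.  0.2 0. ] w 51.2
```

View pics/w5.png

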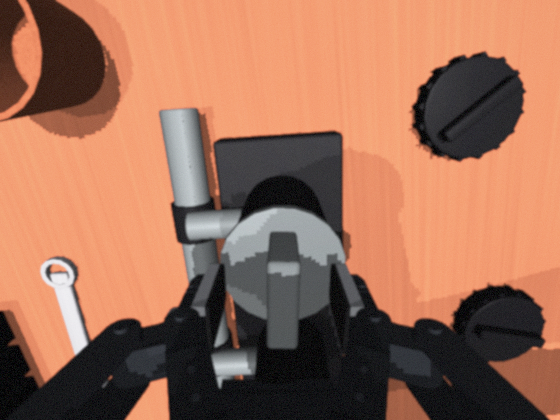

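View pics/s5.png

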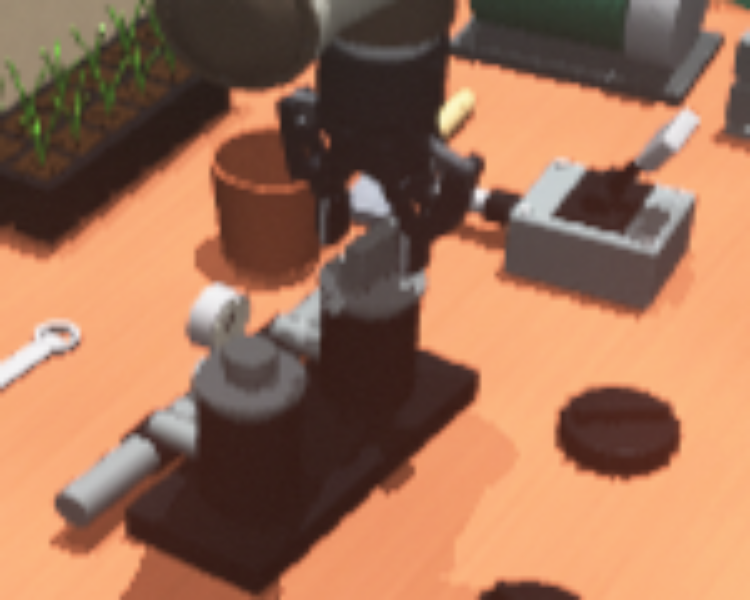

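{"name": "arm_command", "arguments": {"commands": [0,0.001,0.004,0,0,0,0,0,0,0,0,0,0,0,0,0,0,0,0,0], "jaw": 0}}

```text
clock: 7.65
position: [565.2, -80.7, 127.1]
ee_rot: [-0.658, 0.753, -0.007, 0.001]
contact_force: [-0.0, -0.1, 0.5]
gripper_width: 12.9
```

Run:
```python
from h import *
s,R=st()
```

```text
t 7.65 pos [565.2 -80.7 127.1] yaw_y 172.35 toolz(deg tilt x,y world) [ 0.57 -0.56] tiltx/ytool: x.z [ 0.48 -0.64] F [-0.  -0.1  0.5] w 12.9
```

{"name": "arm_command", "arguments": {"commands": [0,0,-0.01,0,0,0,-0.02,0,0,0,-0.025,0,0,0,-0.025,0,0,0,-0.02,0]}}

```text
clock: 8.15
position: [561.1, -80.5, 227.2]
ee_rot: [-0.658, 0.753, -0.004, -0.004]
contact_force: [0.1, -0.1, -1.0]
gripper_width: 13.2
```

{"name": "arm_command", "arguments": {"commands": [0,0,-0.02,0,0,0,-0.015,0,0,0,-0.01,0,0,0,0,0,0,0,0,0]}}

```text
clock: 8.65
position: [561.3, -79.8, 278.8]
ee_rot: [-0.658, 0.753, -0.005, -0.002]
contact_force: [-0.3, -0.1, -1.2]
gripper_width: 13.0
```

Run:
```python
from h import *
s,R=st()
ci=arm.camera_info("side")
im=arm.get_image("side");cv2.imwrite("pics/s6.png",cv2.resize(im[100:280,200:440],(800,600))[:,:,::-1])
places("side",["cartridge_handle","cartridge_mid","cartridge","handle_tip"])
im=arm.get_image("scene");cv2.imwrite("pics/c6.png",cv2.resize(im[100:280,160:400],(800,600))[:,:,::-1])
places("scene",["cartridge_mid","cartridge"])
```

```text
t 8.65 pos [561.3 -79.8 278.8] yaw_y 172.27 toolz(deg tilt x,y world) [ 0.24 -0.56] tiltx/ytool: x.z [ 0.52 -0.31] F [-0.3 -0.1 -1.2] w 13.0
side cartridge_handle 0.67 [560.4 -76.9 295.5] [297. 140.]
side cartridge_handle 0.66 [ 462.5 -330.1  141.8] [357. 156.]
side cartridge_mid 0.61 [558.2 -79.7 183. ] [296. 173.]
side cartridge_mid 0.55 [557.5 -77.9 222.4] [297. 162.]
side cartridge 0.6 [561.9 -81.2 184.9] [295. 172.]
side handle_tip 0.55 [ 464.2 -328.2  142.1] [356. 156.]
scene cartridge_mid 0.89 [560.8 -80.8 225. ] [235. 171.]
scene cartridge 0.66 [560.  -80.5 298.4] [233. 151.]
scene cartridge 0.62 [557.8 -80.9 184. ] [237. 180.]
```

View pics/s6.png

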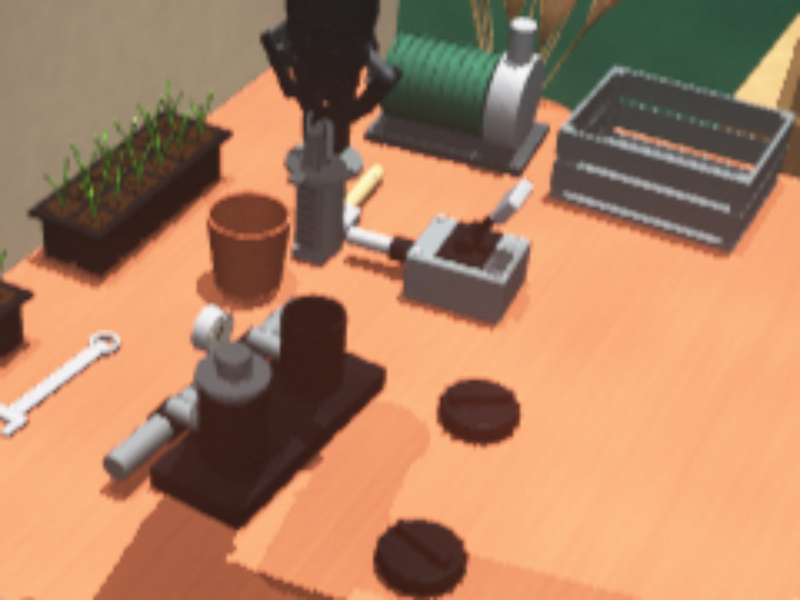

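{"name": "arm_command", "arguments": {"commands": [-0.01,0.004,0,0,-0.02,0.008,0,-0.8,-0.03,0.01,0,-0.8,-0.03,0.01,0,-0.8,-0.03,0.01,0,0]}}

```text
clock: 9.55
position: [532.3, 46.9, 276.1]
ee_rot: [-0.672, 0.741, -0.005, -0.003]
contact_force: [0.4, 0.5, -0.6]
gripper_width: 13.2
```

{"name": "arm_command", "arguments": {"commands": [-0.03,0.01,0,0,-0.03,0.01,0,0,-0.03,0.01,0,0,-0.03,0.01,0,0,-0.02,0.007,0,0]}}

```text
clock: 10.05
position: [494.7, 200.1, 274.7]
ee_rot: [-0.673, 0.74, -0.004, -0.002]
contact_force: [-0.6, -0.7, -1.6]
gripper_width: 13.3
```

Run:
```python
from h import *
s,R=st()
print(R.T@(np.array([487,296,245])-s['position']))
```

```text
t 10.05 pos [494.7 200.1 274.7] yaw_y 174.54 toolz(deg tilt x,y world) [ 0.16 -0.52] tiltx/ytool: x.z [ 0.51 -0.21] F [-0.6 -0.7 -1.6] w 13.3
[-94.93973608  16.91512129  28.78081421]
```

{"name": "arm_command", "arguments": {"commands": [-0.025,0.004,0.006,0,-0.025,0.004,0.007,0,-0.02,0.004,0.006,0,-0.012,0.003,0.005,0,-0.005,0,0.003,0]}}

```text
clock: 10.55
position: [484.1, 296.2, 246.6]
ee_rot: [-0.675, 0.738, -0.004, -0.001]
contact_force: [0.0, -0.7, -0.7]
gripper_width: 12.7
```

{"name": "arm_command", "arguments": {"commands": [0,0,0,0,0,0,0,0,0,0,0,0,0,0,0,0,0,0,0,0]}}

```text
clock: 11.05
position: [484.3, 294.2, 247.1]
ee_rot: [-0.674, 0.739, -0.004, -0.001]
contact_force: [0.2, 0.4, -0.5]
gripper_width: 13.1
```

Run:
```python
from h import *
s,R=st()
for c in["side","scene"]:
    im=arm.get_image(c);cv2.imwrite(f"pics/{c}7f.png",im[:,:,::-1])
    b=im[180:330,330:450] if c=="scene" else im[200:360,170:310]
    f=600/b.shape[0];print(c,f);cv2.imwrite(f"pics/{c}7.png",cv2.resize(b,None,fx=f,fy=f,interpolation=cv2.INTER_CUBIC)[:,:,::-1])
    places(c,["cartridge_mid","cartridge","cartridge_handle","lens","camera"])
cv2.imwrite("pics/w7.png",arm.get_image("wrist")[:,:,::-1])
s,R=st()
```

```text
t 11.05 pos [484.3 294.2 247.1] yaw_y 174.75 toolz(deg tilt x,y world) [ 0.23 -0.46] tiltx/ytool: x.z [ 0.43 -0.27] F [ 0.2  0.4 -0.5] w 13.1
side 3.75
side cartridge_mid 0.75 [375.2  67.1  -1. ] [324. 270.]
side cartridge_mid 0.68 [ 512.9 -330.5   -0.8] [339. 186.]
side cartridge 0.91 [484.3 294.3 153.8] [247. 266.]
side cartridge 0.17 [498.8 445.7   0.5] [209. 346.]
side cartridge_handle 0.59 [480.8 293.  152.3] [248. 267.]
side cartridge_handle 0.56 [484.1 299.7 265.4] [244. 233.]
side lens 0.83 [497.8 413.7 194.5] [211. 284.]
side camera 0.93 [498.3 445.7  -0.9] [209. 347.]
scene 4.0
scene cartridge_mid 0.85 [489.3 293.2 194.6] [377. 211.]
scene cartridge_mid 0.72 [ 719.2 -217.5    2.5] [173. 242.]
scene cartridge 0.89 [482.6 296.7 151.6] [376. 219.]
scene cartridge_handle 0.91 [483.  296.7 261.5] [385. 193.]
scene cartridge_handle 0.55 [372.9  63.1  -1.8] [309. 195.]
scene lens 0.61 [494.6 412.  194.4] [422. 230.]
t 11.7 pos [484.1 294.8 246.7] yaw_y 174.81 toolz(deg tilt x,y world) [ 0.2  -0.48] tiltx/ytool: x.z [ 0.46 -0.24] F [-0.5 -0.1 -1.3] w 13.2
```

View pics/side7.png

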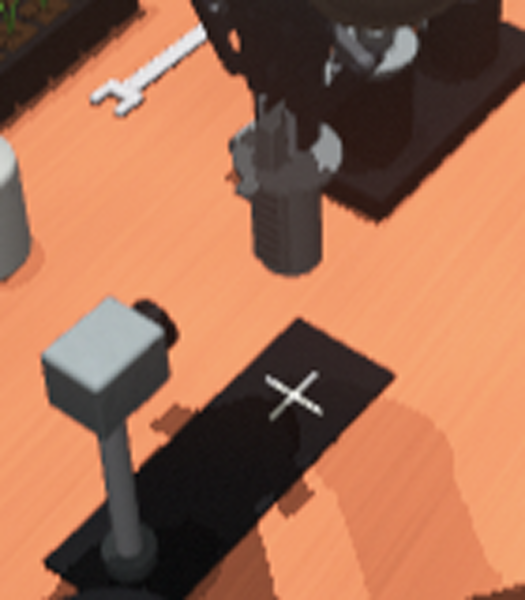

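View pics/scene7.png

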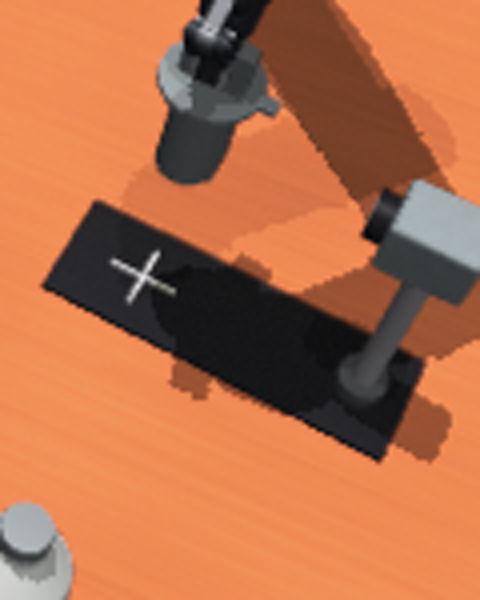

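View pics/w7.png

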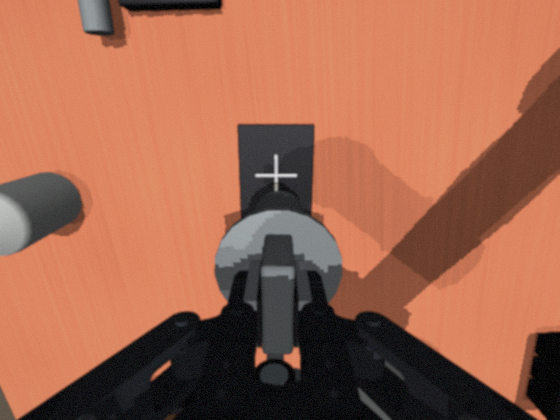

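Run:
```python
from h import *
import cv2
s,R=st()
im=cv2.imread("pics/w7.png");cv2.imwrite("pics/w7z.png",cv2.resize(im[115:295,190:370],(600,600),interpolation=cv2.INTER_CUBIC))
an=lambda v:np.degrees(np.arctan2(v[1],v[0]))
print("cross",ray("wrist",(276,175),6),"plate dirs",[an(ray("wrist",b,6)-ray("wrist",a,6)) for a,b in[((238.5,125),(240,210)),((314.2,125),(313,200))]])
f=s["position"][2]-127.1+120
for y0 in (288,291,294.5,297,300):
  c=np.array([s["position"][0],y0,f])
  t=np.linspace(0,2*np.pi,73)
  P=np.array([proj("wrist",c+34*np.array([np.cos(a),np.sin(a),0])) for a in t])
  print(y0,P.min(0).round(1),P.max(0).round(1))
```

```text
t 11.7 pos [484.1 294.8 246.7] yaw_y 174.81 toolz(deg tilt x,y world) [ 0.2  -0.48] tiltx/ytool: x.z [ 0.46 -0.24] F [-0.5 -0.1 -1.3] w 13.2
cross [486.31888965 294.21759029   6.        ] plate dirs [np.float64(83.630350589048), np.float64(85.8904658956254)]
288 [209.6 194.5] [340.9 313.3]
291 [210.5 200.4] [341.1 317.8]
294.5 [211.6 207.2] [341.3 323.1]
297 [212.3 212. ] [341.4 326.8]
300 [213.2 217.6] [341.6 331.2]
```

View pics/w7z.png

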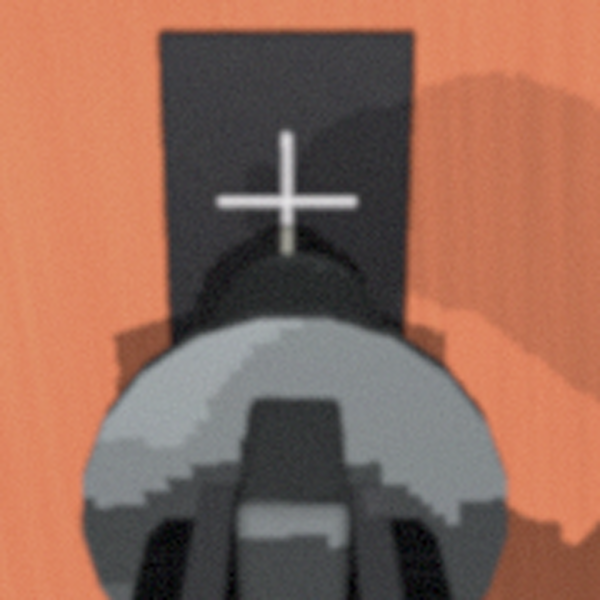

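```bash
cat > ov.py <<'E'
from h import *
def ring(c,r,n=60):
    t=np.linspace(0,2*np.pi,n);return [c+r*np.array([np.cos(a),np.sin(a),0]) for a in t]
def overlay(c,f,box,out,cart,cyaw,vp,vyaw,k=5):
    im=cv2.imread(f);x,y,w,h=box;ci=arm.camera_info(c)
    z=cv2.resize(im[y:y+h,x:x+w],None,fx=k,fy=k,interpolation=cv2.INTER_CUBIC)
    def line(pts,col):
        p=np.array([(proj(c,q,ci)-[x,y]+.5)*k for q in pts]);cv2.polylines(z,[np.int32(np.round(p*8))],False,col,1,cv2.LINE_AA,3)
    cart=np.array(cart,float)
    for r,zz in((20,0),(34,84),(34,90)): line(ring(cart+[0,0,zz],r),(0,255,255))
    X=np.array([np.cos(np.radians(cyaw)),np.sin(np.radians(cyaw)),0]);Y=np.array([-X[1],X[0],0]);Z=np.array([0,0,1])
    line([cart+20*X+13*a*Y+b*Z for a,b in((1,7),(-1,7),(-1,77),(1,77),(1,7))],(0,255,0))
    line([cart+34*X+90*Z,cart+44*X+90*Z],(0,255,0))
    X=np.array([np.cos(np.radians(vyaw)),np.sin(np.radians(vyaw)),0]);Y=np.array([-X[1],X[0],0])
    o=np.array([vp[0],vp[1],0])+150*X
    for zz in(167,213): line([o+29*a*X+23*b*Y+zz*Z for a,b in((1,1),(1,-1),(-1,-1),(-1,1),(1,1))],(255,0,255))
    v=np.array([vp[0],vp[1],6]);line([v-15*X,v+15*X],(255,0,0));line([v-15*Y,v+15*Y],(255,0,0))
    cv2.imwrite(out,z)
E
python3 - <<'E'
from ov import *
overlay("side","pics/side7f.png",(175,210,100,115),"pics/os.png",(483.5,296,149.6),84.8,(486.5,295),84.7)
overlay("scene","pics/scene7f.png",(345,180,115,95),"pics/oc.png",(483.5,296,149.6),84.8,(486.5,295),84.7)
E
```

```text
(no output)
```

View pics/os.png

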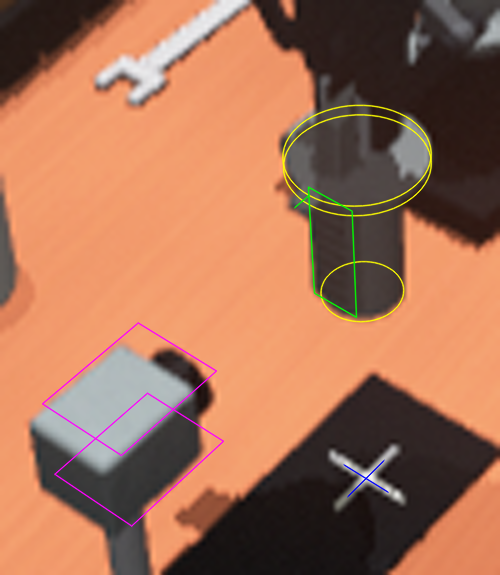

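View pics/oc.png

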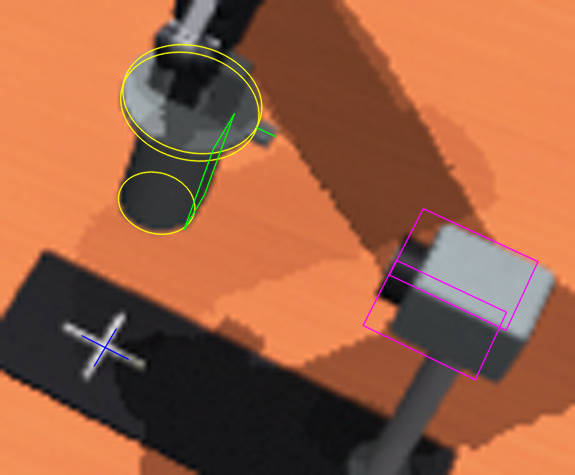

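{"name": "arm_command", "arguments": {"commands": [0,-0.003,0.001,0,0,0,0,0,0,0,0,0,0,0,0,0,0,0,0,0]}}

```text
clock: 12.2
position: [487.4, 294.5, 245.5]
ee_rot: [-0.674, 0.738, -0.004, -0.002]
contact_force: [0.3, -0.2, -1.2]
gripper_width: 13.2
```

Run:
```python
from ov import *
s,R=st()
for c in("side","scene","wrist"): cv2.imwrite(f"pics/{c}8f.png",arm.get_image(c)[:,:,::-1])
s,R=st();p=s["position"]
cart=(p[0]-.6,p[1]+1.2,p[2]-97.1);print(cart)
overlay("side","pics/side8f.png",(175,210,100,115),"pics/os8.png",cart,84.8,(486.5,295),84.7)
overlay("scene","pics/scene8f.png",(345,180,115,95),"pics/oc8.png",cart,84.8,(486.5,295),84.7)
places("wrist",["lens","camera"])
lens=np.array([486.5+11.1,295+119.5,190]);print([proj(c,lens) for c in("side","scene")])
print(arm.read_state()["joint_vel"].round(4))
```

```text
t 12.2 pos [487.4 294.5 245.5] yaw_y 174.8 toolz(deg tilt x,y world) [ 0.19 -0.48] tiltx/ytool: x.z [ 0.46 -0.24] F [ 0.3 -0.2 -1.2] w 13.2
t 12.35 pos [487.4 294.5 245.5] yaw_y 174.81 toolz(deg tilt x,y world) [ 0.2  -0.49] tiltx/ytool: x.z [ 0.47 -0.24] F [-0.3  0.4 -1.1] w 13.2
(np.float64(486.7935710420784), np.float64(295.72970224504274), np.float64(148.39659029940233))
wrist lens 0.8 [497.7 412.5 191.3] [278. 375.]
[array([210.9172295 , 285.60484369]), array([422.61387615, 232.71308304])]
[-0.0022 -0.0017 -0.0005 -0.0015  0.0021  0.0007]
```

View pics/os8.png

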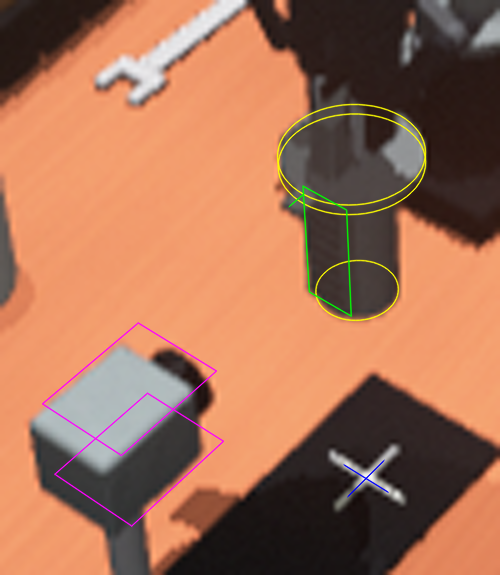

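View pics/oc8.png

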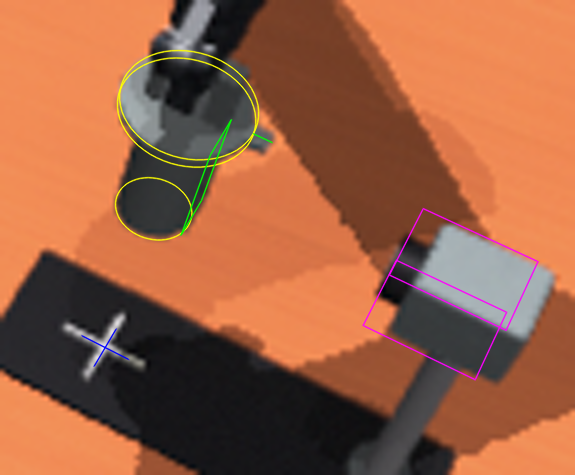

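View pics/side8f.png

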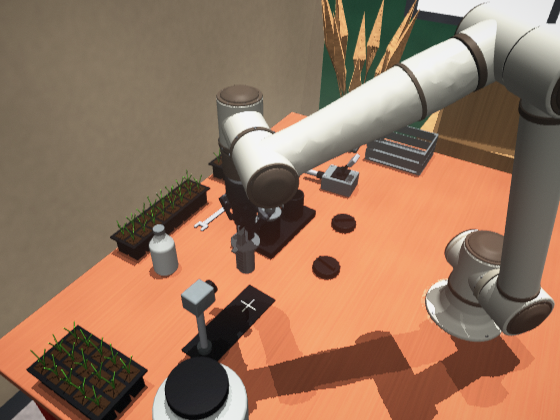

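Run:
```python
from h import *
places("side",["handle_tip","cartridge_mid"])
st();print(arm.job_done())
```

```text
side handle_tip 0.59 [760.7 299.9   1.6] [167. 267.]
side handle_tip 0.49 [ 464.9 -329.9  139.9] [356. 156.]
side cartridge_mid 0.82 [482.9 299.8 190. ] [246. 257.]
t 12.55 pos [487.4 294.5 245.5] yaw_y 174.81 toolz(deg tilt x,y world) [ 0.2  -0.48] tiltx/ytool: x.z [ 0.46 -0.24] F [ 1.2  0.6 -1.2] w 13.1
the job is handed in; nothing more can be done
None
```

I flipped the isolator off first, then lifted the bar-handled cartridge out of its bowl and handed the job in at 12.6 s, holding the cartridge in front of the camera. No verdict was reported.

**Isolator:** the shut fingers pushed the handle over to its off stop. The handle tip was at about (465, -330, 140) mm, against an expected (464, -328, 136). It still showed there in the last side picture. In that final check the network's top-ranked hit for the tip was a false one out by the bottle, and the second hit was the real handle.

**Cartridge at the viewing point:**

| Check | Cartridge | Target |
|---|---|---|
| Middle of body (mm) | (486.8, 295.7, 190.4) | (486.5, 295, 190), from the white cross |
| Direction of slotted face | 84.8° | 84.7° |
| Tilt | about 0.4° | upright |

The grip opening was steady at 13 mm. The joints were at rest, and the force readings showed only noise and the cartridge's weight.

**What disagreed:**
- **Viewing point:** working back from the lens instead of the cross put it about 2 mm nearer in y.
- **Body middle:** the side network placed it about 4 mm off in x and y, which is its stated accuracy.
- **Camera outline:** my drawn outline of the camera housing did not line up with the picture. I took this as the box sitting farther back than I had assumed, and relied on the cross and lens.
- **Flange size:** its size in the wrist picture suggested the cartridge sits up to 3 mm lower, but the side and scene overlays did not support that.

I saw no sign of the other cartridge, the caps or anything else on the bench having been touched, though I did not measure each one.

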